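Post the pin box into the sharps drop box

ROBOT

A 6-joint arm with a two-finger parallel gripper is mounted at the origin on a cart in front of the work surface, level with it; the furniture and walls round the work are solid. World frame = base frame: x ahead of the robot, y to its left, z up, the work surface at z = 0. Lengths are in mm, angles in rad, forces in N, time in s.
With the tool pointing down it reaches from about 350 to 875 mm from the base axis. Payload 4.2 kg.
Tool frame: the origin (TCP) lies midway between the tips of the shut fingers; the grasp point (between the pads) lies 19 mm behind it; x points along the fingers, y is the direction in which the jaws open and shut, and the axes are right-handed (so a half turn about x gives the same grasp; the last joint's range is limited). The gripper opens to 85 mm and grips with 20 to 120 N. Pads are 22 mm wide; open, the fingers measure 114 mm over their backs; the gripper's body (76 mm by 85 mm) begins 54 mm behind the grasp point. The pads swing forward as they close: fully open they stand 13 mm farther back than shut.
Start: joints at [1.44, 0.385, 0.008, 0, -1.194, -0.259], TCP at [237.469, 578.107, 231.312] pointing down, gripper open.
Joint ranges: [-3.14, 3.14], [-1.21, 2.06], [-1.07, 1.41], [-3.16, 2.05], [-2.99, -0.16], [-3.1, 3.1]. Speed limits (rad/s): [2.79, 2.79, 3.14, 3.14, 3.14, 3.14].

INTERFACE

Orientations are given as a unit quaternion [x, y, z, w].
In Python, from bench import readout, imaging, arm gives the robot as it stands.
- The arm moves only by the tool arm_command, never from a script. Its argument "increments" is a list of rows, each a list of 3 entries, a list of its own where there are three numbers: the turn, a rotation vector about the world's x, y, z in degrees, then the shift along the world's x, y, z in mm, then the closure, from 0 (fully open) to 1 (shut). In form: [[[ax, ay, az], [tx, ty, tz], fingers], ...]. A call has exactly 5 rows; each row is the pose to reach, as a shift and turn from the pose measured when the call began; what a row does not reach only later rows make up. A row lasts 1/10 s, in which the tool goes at most 50 mm and 8.59 degrees, less where a joint would pass 70% of its speed; a pose out of reach is approached as far as the arm can. A call with a gripper value outside its range is refused whole. The fingers move at their own pace and stop on an object; the grip force is fixed at half the most. Time passes only in rows, so rows that repeat a pose let the fingers close, or fill a call up. It gives the time, the measured TCP pose, the force and the opening at its end, in the units of the state.
- readout.read_state(): the state, without advancing time (a new reading comes with each control period).
- imaging.get_image(name): name is "scene" or "side" or "wrist"; returns (picture, depth): 400x640x3 uint8, blue, green, red; 400x640 float32, mm along the optical axis (not along the pixel's ray), 0 where there is no reading.
- imaging.camera_info(name): a dict with "vfov" (degrees; the focal length in pixels is half the picture's height over the tangent of half this angle, whatever the lens; pixels are square), "cx", "cy" (the principal point, pixels), "eye" and "rotation" of the camera in the world; the wrist camera has in their place "T_tool_cam" (4x4, takes a point from camera to tool coordinates, whose origin is the TCP and whose axes are the tool frame's). Camera axes: x right, y down, z forward; pixel columns grow to the right and rows downward; lengths in mm; the calibration is good to about 2 mm. A picture is of the moment at which its call begins: read the wrist's pose just before it. camera_info takes no time and is no camera call.
- arm.job_done(): hands the job in, once; it reports no verdict.
The state is a dict: "clock": time; "joints": joint angles; "joint_vel": joint speeds; "joint_efforts": joint torques, N m; "position": TCP position; "ee_rot": TCP orientation; "contact_force": force on the tool from outside, world axes, zero at the start; "wrist_torque": the same for the moment, N m; "gripper_width": finger opening in mm.
Only numpy, scipy, OpenCV 4.12 (cv2) and the standard library are available. Lean on these libraries where they do the work, as an engineer would, in place of code of your own. Each camera call takes 0.05 s, during which the arm holds its last target. There are 200 camera calls.

TASK

Put the small plywood box of pins away in the blue sharps drop box: set it flat and lengthwise on the landing shelf in front of the flap, then push it in through the sprung flap until it drops inside and the flap has swung fully shut behind it. Leave the teal tin and the two bottles beside the drop box where they stand.

Things in the scene. Friction and masses are not known exactly. Their poses are not given: they have to be found in the camera images.
- pin_box: Loose smooth plywood box, lid stays shut: 54 mm along its x, 84 mm along its y, 27 mm high, with a small wooden button on the lid up to 29 mm; about 0.18 kg. Origin at the centre of its underside, z up. It starts flat on the work surface left or right of the drop box, its long side turned up to 1 rad from straight ahead. Grasp it across its 54 mm width (along its x).
- drop_box: Fixed blue sheet-metal drop box. Origin on the work surface under the middle of its front face; x points inward (away from the robot), y left, z up. It spans x = 0 to 0.144, 130 mm wide, with a closed roof at z = 0.161 and a low wire handle on it at x = 0.10, up to z = 0.172. Inside, from the sill on, a slippery white ramp 45 mm long slopes down at 0.4 rad, then it drops to the floor at z = 0.006, 130 mm deep.
- shelf (a point): Middle of the top of the grey landing shelf before the drop box: drop box frame (-0.0575, 0, 0.100), same axes. The shelf is flat, 115 mm long (x = -0.115 to the sill), 130 mm wide; lips 4 mm thick stand 5 mm high along its two side edges; its front edge is open.
- sill (a point): Middle of the opening's lower edge, on the front face, level with the shelf top: drop box frame (0, 0, 0.100), same axes. The opening is 74 mm wide and 46 mm high (z = 0.100 to 0.146) in an 8 mm thick panel, so the pin box passes only lengthwise (its y along the drop box's x). Pushed from behind until its centre is 10 to 20 mm past this point, it tips down the ramp inside and slides in by itself.
- flap (a joint): White flap with an orange beaded lower edge, slippery, 70 mm wide, 43 mm long, hinged along its top at drop box x = 0.0065, z = 0.146; fills the opening. 0 = shut (hanging upright); grows as its lower edge swings inward, to 1.45 rad; opens inward only. A weak spring (0.01 N m shut, 0.03 N m wide open: some 1 N at the pin box) shuts it when nothing holds it.
- tip_tin: Bystander: loose teal flat tin, 70 x 98 x 30 mm, origin at the centre of its underside. It stands on the side of the drop box where the pin box does not. To be left alone.
- blue_bottle: Bystander: loose light blue squeeze bottle with a needle tip, 32 mm across, 109 mm high, origin at the centre of its underside; beside the drop box on the left. To be left alone.
- brown_bottle: Bystander: loose brown squeeze bottle with a needle tip, 42 mm across, 105 mm high, origin at the centre of its underside; beside the drop box on the right. To be left alone.
There are look-alikes about, which are no part of the job. What is shaped like the pin_box but purple is not meant.

How it is judged (in metres and radians):
On the way, in this order (a step that is already met when the one before it is completed fails the run):
1. the pin box lies flat and lengthwise on the landing shelf, in front of the shut flap (z of pin_box in the frame of drop_box between 0.094 and 0.106 m and x of pin_box in the frame of drop_box between -0.105 and -0.038 m and y of pin_box in the frame of drop_box between -0.04 and 0.04 m and angle between the y axis of pin_box and the x axis of drop_box, either way round below 0.4 rad and angle between pin_box's own z axis and vertical below 0.12 rad and value of joint flap below 0.1 rad), for 0.2 s.
2. the pin box is in the opening and holds the flap open (value of joint flap above 0.5 rad and x of pin_box in the frame of drop_box between -0.03 and 0.05 m and y of pin_box in the frame of drop_box between -0.04 and 0.04 m and z of pin_box in the frame of drop_box above 0.05 m), for 0.04 s.
At the end, for the whole second after the job is handed in: The pin box lies at rest inside the blue drop box (its origin between the box's walls and more than 10 mm below the landing shelf's level), the flap is shut to within 0.06 rad, and the tin and the two bottles are within 30 mm of where they stood (x of pin_box in the frame of drop_box between 0.008 and 0.138 m and y of pin_box in the frame of drop_box between -0.06 and 0.06 m and z of pin_box in the frame of drop_box below 0.09 m and value of joint flap below 0.06 rad and linear speed of pin_box below 0.02 m/s and distance of each of tip_tin, blue_bottle, brown_bottle from where it was at the start of the episode below 0.03 m); the robot touches nothing.
It fails at once if the teal tin or one of the two bottles beside the drop box is moved by more than 30 mm (distance of any of tip_tin, blue_bottle, brown_bottle from where it was at the start of the episode above 0.03 m).
It also fails if it takes over 51 s, if anything falls off the work surface, if the arm or the gripper's body presses on something with over 40 N, if the wrist force passes 120 N, or if a joint passes its speed limit or range.

## Working session

There is one attempt and no reset: what is moved stays moved. The work goes in short steps, Python scripts to look and compute and a tool call to move; the robot and the scene stay as the last step left them, time stands still between calls to the robot, and variables do not carry over. Pictures are saved under pics/ and viewed, about 8 in all and at most 12, crops included, and the job is handed in when it is done.

Besides the shell and the picture viewer there is one more tool, called as a command line: name --argument value ..., lists and objects as JSON in quotes. arm_command: Moves the arm, as the interface text tells. Its arguments: {"type":"object","properties":{"increments":{"type":"array","items":{"type":"array"}}},"required":["increments"]}

```bash
mkdir -p pics; cat > h.py <<'E'
import numpy as np,cv2
from bench import readout,imaging,arm
from scipy.spatial.transform import Rotation as R
def cam(n):
    c=imaging.camera_info(n); s=readout.read_state()
    if 'T_tool_cam' in c:
        T=np.eye(4);T[:3,:3]=R.from_quat(s['ee_rot']).as_matrix();T[:3,3]=s['position'];T=T@np.array(c['T_tool_cam'])
    else:
        T=np.eye(4);T[:3,:3]=np.array(c['rotation']).reshape(3,3);T[:3,3]=c['eye']
    return T,200/np.tan(np.radians(c['vfov'])/2),c['cx'],c['cy']
def grab(n):
    C=cam(n); im,d=imaging.get_image(n); return C,im,d
def pts(C,d):
    T,f,cx,cy=C; v,u=np.mgrid[:400,:640]
    p=np.stack([(u-cx)/f*d,(v-cy)/f*d,d],-1)
    return p@T[:3,:3].T+T[:3,3]
def ray(C,u,v,z):
    T,f,cx,cy=C; r=T[:3,:3]@np.array([(u-cx)/f,(v-cy)/f,1]); return T[:3,3]+r*(z-T[2,3])/r[2]
E
python3 - <<'E'
from h import *
for n in ('scene','side'):
    C,im,d=grab(n); cv2.imwrite(f'pics/{n}0.png',im); np.savez(f'{n}0.npz',T=C[0],i=C[1:],im=im,d=d); print(n,imaging.camera_info(n))
print(readout.read_state())
E
```

```text
Traceback (most recent call last):
  File "h.py", line 12, in grab
    C=cam(n); im,d=imaging.get_image(n); return C,im,d
  File "h.py", line 9, in cam
    T=np.eye(4);T[:3,:3]=np.array(c['rotation']).reshape(3,3);T[:3,3]=c['eye']
                         ~~~~~~~~~~~~~~~~~~~~~~~~~~~~~~~^^^^^
ValueError: cannot reshape array of size 4 into shape (3,3)
```

```bash
sed -i "s/np.array(c\['rotation'\]).reshape(3,3)/R.from_quat(c['rotation']).as_matrix()/" h.py
python3 - <<'E'
from h import *
ims=[]
for n in ('scene','side'):
    C,im,d=grab(n); ims.append(im); np.savez(f'{n}0.npz',T=C[0],i=C[1:],im=im,d=d); print(n,imaging.camera_info(n))
    cv2.imwrite(f'pics/{n}0.png',im)
print(readout.read_state())
E
```

```text
scene {'vfov': 48.705870739638925, 'cx': 317.40955916942073, 'cy': 203.68912979678078, 'eye': array([  48.97425782, -860.4606979 ,  518.25154472]), 'rotation': array([ 0.8020341 , -0.2077219 ,  0.12796981, -0.54517578])}
side {'vfov': 48.700913136889554, 'cx': 316.87751319808814, 'cy': 198.34266380523616, 'eye': array([546.47864268, 903.08255701, 928.03955996]), 'rotation': array([ 0.00424192,  0.91637204, -0.4002598 , -0.00603191])}
{'clock': 0.1, 'joints': array([ 1.43961073e+00,  3.85478197e-01,  6.76000084e-03, -4.45680154e-04,
       -1.19400043e+00, -2.58588093e-01]), 'joint_vel': array([ 0.00010571, -0.00166707,  0.00346271,  0.00238144,  0.00225399,
       -0.00211176]), 'joint_efforts': array([ 4.00524714e-04, -3.93319809e+01,  1.88928187e+01,  4.19789180e+00,
       -2.61488509e-03,  4.88320424e-06]), 'position': array([237.27647697, 577.64139647, 230.32929682]), 'ee_rot': array([-0.69360647,  0.13767967,  0.69381227,  0.13630451]), 'contact_force': array([-0.1731251 , -0.28232567, -0.14443445]), 'wrist_torque': array([-0.01564566, -0.05141751,  0.06022113]), 'gripper_width': 85.29823886046088}
```

View pics/scene0.png

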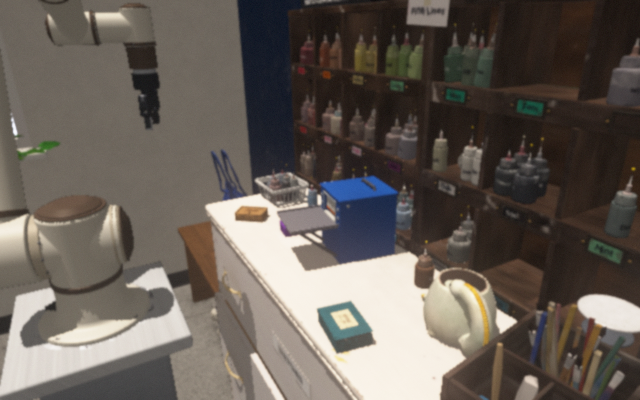

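View pics/side0.png

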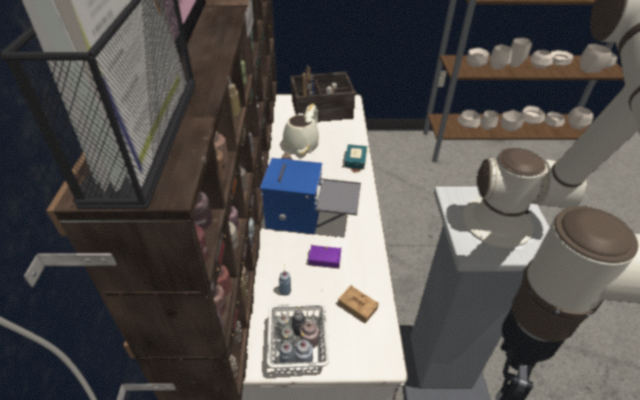

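In scene, the wooden box is at (251,213), the drop box at (358,218) with its shelf at (308,220), and the teal tin at (345,325). In side, there are two box-shaped candidates: brown wooden at (358,303) and purple at (325,256). The wooden one fits the plywood pin box and purple is excluded. I'll confirm this in a crop while measuring.

```bash
cat > m.py <<'E'
from h import *
def load(n):
    z=np.load(f'{n}0.npz');return (z['T'],*z['i']),z['im'],z['d']
def rep(nm,P,m):
    p=P[m]; print(nm,m.sum(),'med',np.median(p,0).round(1),'lo',np.percentile(p,3,axis=0).round(1),'hi',np.percentile(p,97,axis=0).round(1))
def rect(nm,p):
    r=cv2.minAreaRect(p[:,:2].astype(np.float32)); print(nm,'n',len(p),'c',np.round(r[0],1),'size',np.round(r[1],1),'ang',round(r[2],1),'z',np.median(p[:,2]).round(1))
E
python3 - <<'E'
from m import *
C,im,d=load('side'); P=pts(C,d); hsv=cv2.cvtColor(im,cv2.COLOR_BGR2HSV); H,S,V=[hsv[...,i].astype(int) for i in range(3)]
ok=d>0
def roi(a,b,c,e):
    m=np.zeros(d.shape,bool);m[b:e,a:c]=1;return m&ok
r=roi(330,280,385,325); w=r&(H<22)&(S>90)
rep('wood',P,w); top=w&(P[...,2]>22); rect('woodtop',P[top])
r=roi(300,240,350,270); pu=r&(H>120)&(H<160)&(S>100); rect('purple',P[pu&(P[...,2]>22)])
r=roi(255,150,325,235); bl=r&(H>100)&(H<125)&(S>120); rect('roof',P[bl&(abs(P[...,2]-161)<6)]); rep('blue',P,bl)
r=roi(312,170,370,220); sh=r&(abs(P[...,2]-100)<5); rect('shelf',P[sh]); rep('lip/shelf',P,r&(P[...,2]>92)&(P[...,2]<112))
r=roi(340,140,370,170); rect('tin',P[r&(abs(P[...,2]-30)<6)])
r=roi(272,265,297,298); rep('bbottle',P,r&(P[...,2]>40))
print('table',np.median(P[roi(300,330,380,370)&(abs(P[...,2])<15)],0))
C2,im2,d2=load('scene');P2=pts(C2,d2);h2=cv2.cvtColor(im2,cv2.COLOR_BGR2HSV).astype(int)
def roi2(a,b,c,e):
    m=np.zeros(d.shape,bool);m[b:e,a:c]=1;return m&(d2>0)
r=roi2(230,200,272,224); w2=r&(h2[...,0]<22)&(h2[...,1]>90); rect('wood2',P2[w2&(P2[...,2]>22)])
r=roi2(270,200,340,240); rect('shelf2',P2[r&(abs(P2[...,2]-101)<4)])
r=roi2(310,170,405,215); rect('roof2',P2[r&(abs(P2[...,2]-161)<5)])
r=roi2(412,250,436,290); rep('brown',P2,r&(P2[...,2]>30)&(P2[...,0]<900))
a=cv2.resize(im[235:325,300:400],None,fx=6,fy=6,interpolation=2);cv2.imwrite('pics/crop.png',a)
E
```

```text
wood 722 med [434.  296.7  22.5] lo [396.6 259.3  11.9] hi [471.2 332.   26.8]
woodtop n 426 c [433.9 293.1] size [53.1 81.5] ang 49.6 z 23.5
purple n 286 c [510.6 145.4] size [53.  80.1] ang 82.0 z 23.6
roof n 1587 c [597.5 -22.3] size [136.2 148.4] ang 80.2 z 159.1
blue 3450 med [598.9  33.  144.3] lo [534.  -74.9  16.4] hi [668.8  51.1 161.4]
shelf n 1332 c [472.6  -2.8] size [136.6 120.2] ang 80.5 z 98.3
lip/shelf 1413 med [470.6   1.2  98.3] lo [414.7 -64.8  94.6] hi [528.5  65.2 103.7]
tin n 361 c [ 394.3 -293.3] size [108.   69.6] ang 80.9 z 28.3
bbottle 170 med [610.7 251.3  60.3] lo [597.2 238.6  41.2] hi [623.8 259.   78.9]
table [457.56607566 404.86826657  -1.48194201]
wood2 n 179 c [431.5 283.3] size [58.  80.5] ang 53.5 z 23.6
shelf2 n 1237 c [472.5  -7.1] size [135.6 124.6] ang 81.2 z 99.3
roof2 n 1292 c [625.7 -24.2] size [154.3 206.6] ang 80.6 z 160.1
brown 451 med [ 617.9 -251.1   46.8] lo [ 538.4 -362.4   31. ] hi [ 694.1 -183.    90.8]
```

View pics/crop.png

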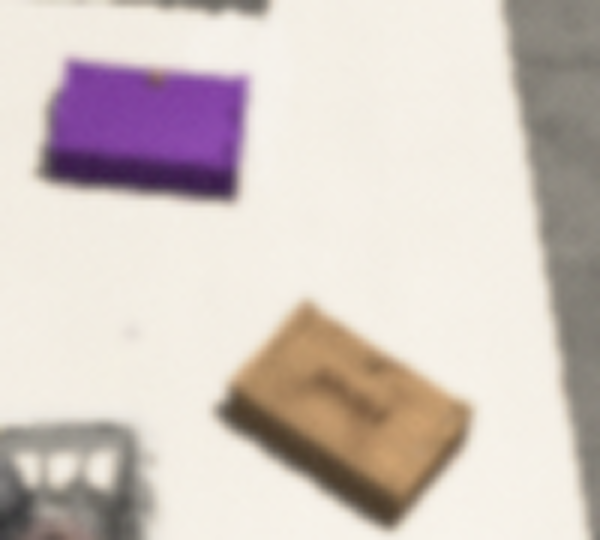

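The crop confirms the lower right box is the plain plywood pin box; the upper left one is purple, so it's a decoy.

```bash
python3 - <<'E'
from h import *
s=readout.read_state();M=R.from_quat(s['ee_rot']).as_matrix();print(M.round(3));print(np.degrees(np.arctan2(M[1,1],M[0,1])), np.degrees(s['joints']))
print(imaging.camera_info('wrist'))
E
```

```text
[[-0.001 -0.38  -0.925]
 [-0.002 -0.925  0.38 ]
 [-1.     0.002 -0.   ]]
-112.34181112111372 [ 8.24836188e+01  2.20862738e+01  3.87319518e-01 -2.55355919e-02
 -6.84111854e+01 -1.48160064e+01]
{'vfov': 67.3426627597935, 'cx': 323.9253868613368, 'cy': 198.19672718976997, 'T_tool_cam': array([[ 9.36545800e-04, -2.88010615e-01,  9.57626758e-01,
        -1.42520284e+02],
       [ 9.99998923e-01, -8.12699680e-04, -1.22240833e-03,
         8.79631719e-01],
       [ 1.13032953e-03,  9.57626872e-01,  2.88009544e-01,
        -7.30996630e+01],
       [ 0.00000000e+00,  0.00000000e+00,  0.00000000e+00,
         1.00000000e+00]])}
```

arm_command --increments '[[[0, 0, -4], [40, -45, 0], 0], [[0, 0, -8], [70, -90, 0], 0], [[0, 0, -12], [100, -130, 0], 0], [[0, 0, -16], [125, -170, 0], 0], [[0, 0, -18], [150, -205, 0], 0]]'

```text
clock: 0.6
position: [385.1, 374.4, 230.0]
ee_rot: [-0.663, 0.245, 0.664, 0.243]
contact_force: [1.2, 0.1, 0.3]
gripper_width: 85.3
```

arm_command --increments '[[[0, 0, 0], [20, -30, 0], 0], [[0, 0, 0], [35, -60, 0], 0], [[0, 0, 0], [46, -83, 0], 0], [[0, 0, 0], [46, -83, 0], 0], [[0, 0, 0], [46, -83, 0], 0]]'

```text
clock: 1.1
position: [431.2, 291.0, 229.8]
ee_rot: [-0.663, 0.246, 0.664, 0.244]
contact_force: [-0.4, -0.4, -0.4]
gripper_width: 85.4
```

```bash
python3 - <<'E'
from m import *
C,im,d=grab('wrist'); s=readout.read_state(); M=R.from_quat(s['ee_rot']).as_matrix();print(s['clock'],s['position'].round(1),np.degrees(np.arctan2(M[1,1],M[0,1])),M[:,0].round(3))
P=pts(C,d);h=cv2.cvtColor(im,cv2.COLOR_BGR2HSV).astype(int)
w=(d>0)&(h[...,0]<22)&(h[...,1]>80)&(P[...,2]>20)&(P[...,2]<35)&(np.hypot(P[...,0]-433,P[...,1]-290)<80)
rect('wood',P[w]); rep('w',P,w)
m=(w*255).astype(np.uint8);cs,_=cv2.findContours(m,0,2);c=max(cs,key=cv2.contourArea)[:,0];q=np.array([ray(C,u,v,27) for u,v in c]);rect('raycast',q)
cv2.imwrite('pics/wrist1.png',im)
E
```

```text
1.15 [431.  291.7 229.8] -130.43568307935092 [-0.002 -0.002 -1.   ]
wood n 3016 c [432.6 286.9] size [53.4 82.4] ang 51.6 z 24.4
w 3016 med [434.6 285.8  24.4] lo [396.9 251.1  22.9] hi [470.9 322.2  27.7]
raycast n 54 c [432.8 286.8] size [53.2 82.7] ang 51.6 z 27.0
```

View pics/wrist1.png

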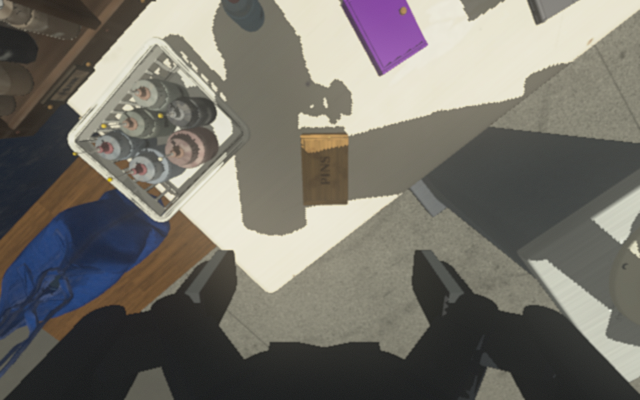

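The wrist view shows the "PINS" box at (325,168), between the fingers' lines. The measured size 53×82 mm is right, centre (432.7, 286.9), jaw direction 51.6°. I'll descend now.

arm_command --increments '[[[0, 0, 2], [2, -5, -45], 0], [[0, 0, 2], [2, -5, -90], 0], [[0, 0, 2], [2, -5, -130], 0], [[0, 0, 2], [2, -5, -160], 0], [[0, 0, 2], [2, -5, -180], 0]]'

```text
clock: 1.65
position: [431.6, 286.9, 47.2]
ee_rot: [-0.667, 0.234, 0.669, 0.23]
contact_force: [-0.3, -0.8, 0.5]
gripper_width: 85.4
```

arm_command --increments '[[[0, 0, 0], [0, 0, -15], 0], [[0, 0, 0], [0, 0, -30], 0], [[0, 0, 0], [0, 0, -40], 0], [[0, 0, 0], [0, 0, -46], 0], [[0, 0, 0], [0, 0, -46], 0]]'

```text
clock: 2.15
position: [431.2, 287.1, 0.6]
ee_rot: [-0.667, 0.235, 0.669, 0.229]
contact_force: [-0.3, -0.1, 0.4]
gripper_width: 85.4
```

arm_command --increments '[[[0, 0, 0], [0, 0, 0], 0.2], [[0, 0, 0], [0, 0, 0], 0.3], [[0, 0, 0], [0, 0, 0], 0.4], [[0, 0, 0], [0, 0, 0], 0.6], [[0, 0, 0], [0, 0, 0], 0.6]]'

```text
clock: 2.65
position: [431.8, 287.8, 1.5]
ee_rot: [-0.667, 0.234, 0.669, 0.23]
contact_force: [-1.1, 0.5, 5.1]
gripper_width: 53.1
```

arm_command --increments '[[[0, 0, 0], [0, 0, 0], 0.7], [[0, 0, 0], [0, 0, 15], 0.7], [[0, 0, 0], [0, 0, 50], 0.7], [[0, 0, 0], [0, 0, 90], 0.7], [[0, 0, 0], [0, 0, 130], 0.7]]'

```text
clock: 3.15
position: [431.0, 286.9, 131.9]
ee_rot: [-0.667, 0.235, 0.669, 0.229]
contact_force: [1.7, 0.8, -1.4]
gripper_width: 53.3
```

arm_command --increments '[[[0, 0, 0], [0, 0, 40], 0.7], [[0, 0, 0], [0, 0, 50], 0.7], [[0, 0, 0], [0, 0, 50], 0.7], [[0, 0, 0], [0, 0, 50], 0.7], [[0, 0, 0], [0, 0, 50], 0.7]]'

```text
clock: 3.65
position: [429.9, 285.8, 179.6]
ee_rot: [-0.666, 0.236, 0.67, 0.228]
contact_force: [0.5, 0.4, -2.0]
gripper_width: 52.5
```

```bash
python3 - <<'E'
from m import *
s=readout.read_state(); M=R.from_quat(s['ee_rot']).as_matrix();print(s['clock'],s['position'].round(1),np.degrees(np.arctan2(M[1,1],M[0,1])),M[:,0].round(3),s['gripper_width'],s['contact_force'])
C,im,d=grab('side');cv2.imwrite('pics/side2.png',cv2.resize(im[120:330,220:500],None,fx=2.5,fy=2.5))
C,im,d=grab('wrist');P=pts(C,d)
m=(abs(P[...,2]-100)<6)&(d>0)&(P[...,0]<560)
rect('shelf w',P[m])
E
```

```text
3.65 [429.9 285.8 179.6] -128.33305606640647 [-0.009 -0.01  -1.   ] 52.54727616557919 [ 0.53946414  0.44009629 -1.96758195]
shelf w n 572 c [487.2 212.5] size [361.3  14.1] ang 68.4 z 100.2
```

View pics/side2.png

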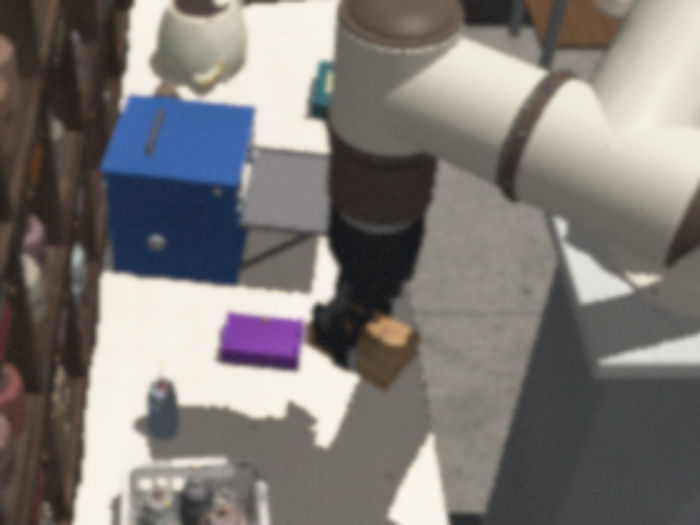

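The box is held at crop (388,345), but it looks pitched. I'll measure its faces.

```bash
python3 - <<'E'
from m import *
for n in ('side','scene','wrist'):
    C,im,d=grab(n);P=pts(C,d);h=cv2.cvtColor(im,cv2.COLOR_BGR2HSV).astype(int)
    w=(d>0)&(h[...,0]<22)&(h[...,1]>80)&(np.linalg.norm(P-[430,286,188],axis=-1)<75)
    if w.sum()<20: print(n,w.sum());continue
    rep(n,P,w); p=P[w]
    ys,xs=np.nonzero(w);print(xs.min(),xs.max(),ys.min(),ys.max())
    # ransac planes
    rng=np.random.default_rng(0)
    for k in range(2):
        if len(p)<30:break
        best=None
        for i in range(500):
            a,b,c=p[rng.choice(len(p),3,False)];nn=np.cross(b-a,c-a);l=np.linalg.norm(nn)
            if l<50:continue
            nn/=l;inl=abs((p-a)@nn)<1.5
            if best is None or inl.sum()>best.sum():best=inl
        q=p[best];nn=np.linalg.svd(q-q.mean(0))[2][2];print(' plane',best.sum(),nn.round(2),q.mean(0).round(0));p=p[~best]
    y0,y1,x0,x1=max(ys.min()-30,0),ys.max()+30,max(xs.min()-30,0),xs.max()+30
    cv2.imwrite(f'pics/held_{n}.png',cv2.resize(im[y0:y1,x0:x1],None,fx=3,fy=3))
E
```

```text
side 499 med [415.3 305.4 200.8] lo [389.6 274.4 185.9] hi [436.4 332.5 205.4]
343 386 244 274
 plane 268 [ 0.05 -0.03  1.  ] [414. 301. 201.]
 plane 74 [ 0.06 -0.04  1.  ] [419. 302. 203.]
scene 344 med [435.7 269.7 197.1] lo [386.4 239.8 179.4] hi [473.7 306.9 204.9]
229 263 147 162
 plane 102 [ 0.01 -0.01  1.  ] [432. 279. 202.]
 plane 85 [ 0.62  0.78 -0.03] [419. 262. 190.]
wrist 20257 med [438.4 280.2 203.4] lo [398.4 246.5 192.4] hi [473.  316.6 206.5]
260 390 175 347
 plane 15798 [ 0.   -0.01 -1.  ] [433. 283. 203.]
 plane 2535 [0.   0.01 1.  ] [453. 279. 206.]
```

Held flat, with the top at z≈203, so the underside is about 1.5 mm below TCP height. Carrying it over the shelf.

arm_command --increments '[[[0, 0, 4], [3, -35, 5], 0.7], [[0, 0, 8], [7, -70, 10], 0.7], [[0, 0, 12], [11, -105, 10], 0.7], [[0, 0, 16], [15, -140, 10], 0.7], [[0, 0, 20], [20, -175, 10], 0.7]]'

```text
clock: 4.4
position: [450.6, 110.3, 190.9]
ee_rot: [-0.697, 0.115, 0.699, 0.108]
contact_force: [1.1, 0.7, -1.3]
gripper_width: 52.9
```

arm_command --increments '[[[0, 0, 3], [5, -35, 0], 0.7], [[0, 0, 6], [11, -65, 0], 0.7], [[0, 0, 8], [16, -95, 0], 0.7], [[0, 0, 9], [19, -113, 0], 0.7], [[0, 0, 9], [19, -113, 0], 0.7]]'

```text
clock: 4.9
position: [469.5, -4.4, 190.6]
ee_rot: [-0.704, 0.061, 0.706, 0.054]
contact_force: [-1.0, 0.1, -1.6]
gripper_width: 53.0
```

```bash
python3 - <<'E'
from m import *
C,im,d=grab('wrist'); s=readout.read_state(); M=R.from_quat(s['ee_rot']).as_matrix();print(s['clock'],s['position'].round(1),np.degrees(np.arctan2(M[1,1],M[0,1])),M[:,0].round(3))
P=pts(C,d);h=cv2.cvtColor(im,cv2.COLOR_BGR2HSV).astype(int)
w=(d>0)&(h[...,0]<22)&(h[...,1]>80)&(P[...,2]>190)&(P[...,2]<212);rect('wood',P[w])
b=(d>0)&(h[...,0]>100)&(h[...,0]<125)&(h[...,1]>120);rep('blue',P,b);rect('roof',P[b&(abs(P[...,2]-160)<5)])
g=(d>0)&(abs(P[...,2]-100)<8)&(h[...,1]<70);rep('shelf',P,g);rect('shelf',P[g])
cv2.imwrite('pics/wrist2.png',im)
E
```

```text
4.95 [469.5  -3.5 190.6] -99.25522946337462 [-0.003 -0.01  -1.   ]
wood n 1746 c [471.8  -6.4] size [52.4 80.9] ang 81.7 z 206.4
blue 30200 med [561.7 -24.  161. ] lo [524.7 -81.4 159.7] hi [595.   32.7 162.2]
roof n 30200 c [558.7 -19.7] size [131.6  70. ] ang 80.4 z 161.0
shelf 8012 med [499.3  -8.5 100.1] lo [437.4 -70.2  98.8] hi [521.1  58.9 105.3]
shelf n 8012 c [472.5  -5.1] size [130.7  91.4] ang 80.9 z 100.1
```

View pics/wrist2.png

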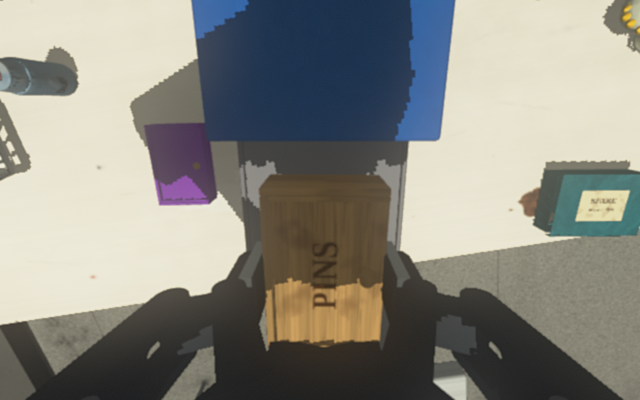

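The box hovers over the shelf at (325,260), aligned. Its top reads 206.4 where I expected 214, so I'll check for slip or tilt.

```bash
python3 - <<'E'
from m import *
print(readout.read_state()['position'])
C,im,d=grab('wrist');P=pts(C,d);h=cv2.cvtColor(im,cv2.COLOR_BGR2HSV).astype(int)
w=(d>0)&(h[...,0]<22)&(h[...,1]>60)&(np.hypot(P[...,0]-471,P[...,1]+5)<70)&(P[...,2]>170);p=P[w]
rep('all',P,w)
for lo in range(425,520,12):
    q=p[(p[:,0]>=lo)&(p[:,0]<lo+12)]
    if len(q): print(lo,len(q),np.percentile(q[:,2],[5,50,95]).round(1))
C,im,d=grab('side');P=pts(C,d);h=cv2.cvtColor(im,cv2.COLOR_BGR2HSV).astype(int)
w=(d>0)&(h[...,0]<22)&(h[...,1]>60)&(np.hypot(P[...,0]-471,P[...,1]+5)<70)&(P[...,2]>150)
if w.sum()>10: rep('side',P,w)
C,im,d=grab('scene');P=pts(C,d);h=cv2.cvtColor(im,cv2.COLOR_BGR2HSV).astype(int)
w=(d>0)&(h[...,0]<22)&(h[...,1]>60)&(np.hypot(P[...,0]-471,P[...,1]+5)<70)&(P[...,2]>150)
if w.sum()>10: rep('scene',P,w)
E
```

```text
[469.50757308  -3.48562249 190.63473709]
all 22704 med [479.3  -5.6 213.4] lo [436.5 -31.6 203. ] hi [512.4  21.7 269.5]
425 751 [212.4 213.3 215. ]
437 2365 [212.3 213.3 214.8]
449 2709 [212.3 213.3 216.4]
461 3042 [212.3 213.4 223.2]
473 5024 [212.4 213.9 271.4]
485 3299 [212.2 213.2 215.3]
497 3699 [201.5 213.6 216.5]
509 1815 [193.1 211.8 216.5]
side 885 med [472.9  19.1 400.3] lo [433.4 -18.1 197. ] hi [506.5  42.6 549.2]
scene 1952 med [454.  -29.7 399.9] lo [427.5 -42.5 192.4] hi [503.4  18.3 544.4]
```

Flat after all: the top is at 213.3 and my earlier height mask had clipped it, so there's no slip. Lowering onto the shelf.

arm_command --increments '[[[0, 0, -1], [-4, 1, -25], 0.7], [[0, 0, -1], [-4, 1, -50], 0.7], [[0, 0, -1], [-4, 1, -70], 0.7], [[0, 0, -1], [-4, 1, -82], 0.7], [[0, 0, -1], [-4, 1, -85], 0.7]]'

```text
clock: 5.6
position: [464.6, -0.5, 104.5]
ee_rot: [-0.703, 0.066, 0.706, 0.058]
contact_force: [0.9, -0.1, -1.5]
gripper_width: 53.5
```

arm_command --increments '[[[0, 0, 0], [0, 0, -1], 0.7], [[0, 0, 0], [0, 0, -2], 0.7], [[0, 0, 0], [0, 0, -3], 0.7], [[0, 0, 0], [0, 0, -3], 0.7], [[0, 0, 0], [0, 0, -3], 0.7]]'

```text
clock: 6.1
position: [464.9, -0.4, 101.9]
ee_rot: [-0.703, 0.066, 0.706, 0.058]
contact_force: [-0.1, -0.2, -1.8]
gripper_width: 53.4
```

arm_command --increments '[[[0, 0, 0], [0, 0, -0.5], 0.7], [[0, 0, 0], [0, 0, -1], 0.7], [[0, 0, 0], [0, 0, -1.5], 0.7], [[0, 0, 0], [0, 0, -2], 0.7], [[0, 0, 0], [0, 0, -2], 0.7]]'

```text
clock: 6.6
position: [465.6, -0.5, 101.6]
ee_rot: [-0.704, 0.065, 0.705, 0.057]
contact_force: [-4.2, 0.5, 10.6]
gripper_width: 53.3
```

On the shelf (10 N). Releasing.

arm_command --increments '[[[0, 0, 0], [0, 0, 0], 0.25], [[0, 0, 0], [0, 0, 0], 0.18], [[0, 0, 0], [0, 0, 0], 0.18], [[0, 0, 0], [0, 0, 0], 0.18], [[0, 0, 0], [0, 0, 0], 0.18]]'

```text
clock: 7.1
position: [465.5, -0.5, 101.4]
ee_rot: [-0.704, 0.065, 0.705, 0.057]
contact_force: [-0.3, -0.0, 0.1]
gripper_width: 69.9
```

arm_command --increments '[[[0, 0, 0], [0, 0, 15], 0.18], [[0, 0, 0], [0, 0, 40], 0.18], [[0, 0, 0], [-15, 2, 75], 0.18], [[0, 0, 0], [-45, 8, 105], 0.18], [[0, 0, 0], [-80, 13, 110], 0.5]]'

```text
clock: 7.6
position: [387.3, 13.3, 214.5]
ee_rot: [0.706, -0.065, -0.703, -0.058]
contact_force: [-0.7, 1.0, 0.1]
gripper_width: 57.0
```

```bash
python3 - <<'E'
from m import *
C,im,d=grab('wrist'); s=readout.read_state(); M=R.from_quat(s['ee_rot']).as_matrix();print(s['clock'],s['position'].round(1),np.degrees(np.arctan2(M[1,1],M[0,1])),M[:,0].round(3),s['gripper_width'])
P=pts(C,d);h=cv2.cvtColor(im,cv2.COLOR_BGR2HSV).astype(int)
w=(d>0)&(h[...,0]<22)&(h[...,1]>60)&(P[...,2]>118)&(P[...,2]<132);rect('wood',P[w])
b=(d>0)&(h[...,0]>100)&(h[...,0]<125)&(h[...,1]>120);rect('roof',P[b&(abs(P[...,2]-160)<5)])
g=(d>0)&(abs(P[...,2]-100)<8)&(h[...,1]<70);rect('shelf',P[g])
cv2.imwrite('pics/wrist3.png',im)
E
```

```text
7.65 [380.8  12.2 213.2] -100.0062611881053 [-0.002 -0.008 -1.   ] 49.902409525486874
wood n 8800 c [465.7  -0.9] size [54.4 83.5] ang 79.5 z 124.4
roof n 0 c [0. 0.] size [0. 0.] ang 0.0 z nan
shelf n 16097 c [473.5  -5.5] size [130.4 125. ] ang 80.8 z 100.0
  return _methods._mean(a, axis=axis, dtype=dtype,
  ret = ret.dtype.type(ret / rcount)
```

View pics/wrist3.png

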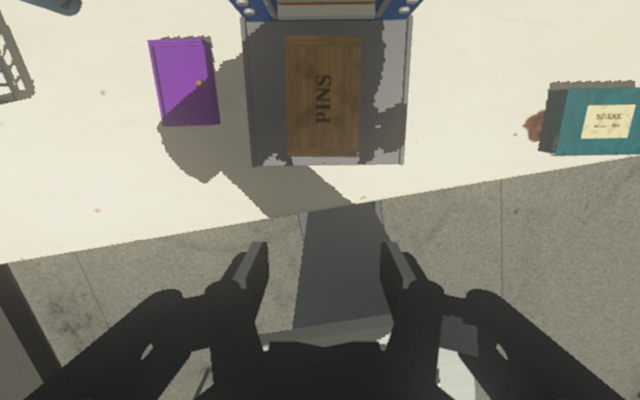

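The box lies flat and lengthwise on the shelf at (324,97), with drop frame x≈-61, y≈+3 and yaw off by about 1°. The flap is shut. I'll lower the fingers behind it and push.

arm_command --increments '[[[0, 0, 0.7], [0, 0.5, -25], 0.7], [[0, 0, 0.7], [0, 0.5, -55], 0.7], [[0, 0, 0.7], [0, 0.5, -85], 0.7], [[0, 0, 0.7], [0, 0.5, -102], 0.7], [[0, 0, 0.7], [0, 0.5, -107], 0.7]]'

```text
clock: 8.15
position: [379.4, 12.1, 104.5]
ee_rot: [-0.703, 0.061, 0.707, 0.054]
contact_force: [-0.3, 0.4, 0.1]
gripper_width: 25.3
```

arm_command --increments '[[[0, 0, 0], [7, -1, 0], 0.7], [[0, 0, 0], [14, -2.3, 0], 0.7], [[0, 0, 0], [21, -3.4, 0], 0.7], [[0, 0, 0], [28, -4.5, 0], 0.7], [[0, 0, 0], [35, -5.7, 0], 0.7]]'

```text
clock: 8.65
position: [415.4, 6.3, 104.9]
ee_rot: [-0.703, 0.061, 0.706, 0.054]
contact_force: [-0.3, 0.4, 0.4]
gripper_width: 25.9
```

arm_command --increments '[[[0, 0, 0], [7, -1.1, 1], 0.7], [[0, 0, 0], [14, -2.3, 1], 0.7], [[0, 0, 0], [21, -3.4, 1], 0.7], [[0, 0, 0], [28, -4.5, 1], 0.7], [[0, 0, 0], [35, -5.7, 1], 0.7]]'

```text
clock: 9.15
position: [450.3, 0.4, 105.7]
ee_rot: [-0.703, 0.061, 0.707, 0.054]
contact_force: [-2.7, 1.0, 1.3]
gripper_width: 25.7
```

```bash
python3 - <<'E'
from m import *
C,im,d=grab('wrist'); s=readout.read_state();print(s['clock'],s['position'].round(1),s['contact_force'].round(1))
cv2.imwrite('pics/wrist4.png',im)
E
```

```text
9.2 [451.7   0.5 105.8] [-0.3 -0.1  0.5]
```

View pics/wrist4.png

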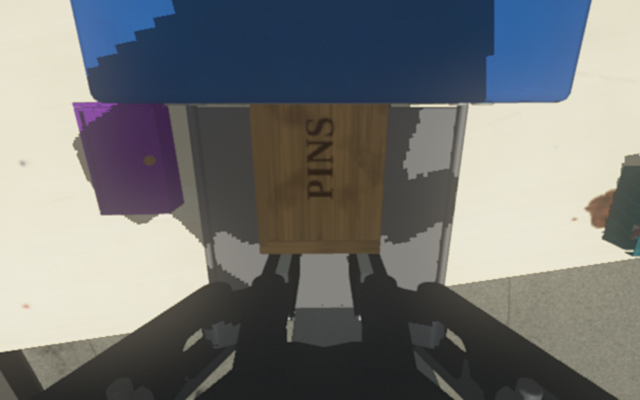

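The box's rear edge is at (320,252), pushed squarely, and its front is at the flap. Continuing the push.

arm_command --increments '[[[0, 0, 0], [6, -1, 0.5], 0.7], [[0, 0, 0], [12, -1.9, 1], 0.7], [[0, 0, 0], [18, -2.9, 1], 0.7], [[0, 0, 0], [24, -3.8, 1], 0.7], [[0, 0, 0], [28, -4.5, 1], 0.7]]'

```text
clock: 9.7
position: [481.0, -3.9, 107.1]
ee_rot: [-0.704, 0.061, 0.706, 0.054]
contact_force: [0.7, -0.1, 1.0]
gripper_width: 25.4
```

arm_command --increments '[[[0, 0, 0], [3, -0.5, 0.5], 0.7], [[0, 0, 0], [6, -1, 0.5], 0.7], [[0, 0, 0], [9, -1.5, 0.5], 0.7], [[0, 0, 0], [12, -1.9, 0.5], 0.7], [[0, 0, 0], [12, -1.9, 0.5], 0.7]]'

```text
clock: 10.2
position: [493.4, -5.8, 107.6]
ee_rot: [-0.704, 0.061, 0.705, 0.054]
contact_force: [0.2, -0.4, 0.2]
gripper_width: 25.4
```

```bash
python3 - <<'E'
from m import *
C,im,d=grab('wrist'); s=readout.read_state();print(s['clock'],s['position'].round(1),s['contact_force'].round(1))
h=cv2.cvtColor(im,cv2.COLOR_BGR2HSV).astype(int);P=pts(C,d)
w=(d>0)&(h[...,0]<22)&(h[...,1]>60)&(np.hypot(P[...,0]-500,P[...,1]+10)<70)&(P[...,2]>80)&(P[...,2]<160)
print(w.sum()); 
if w.sum()>20: rep('wood',P,w)
cv2.imwrite('pics/wrist5.png',im)
E
```

```text
10.25 [493.1  -5.8 107.5] [-0.6  1.  -0.2]
0
```

View pics/wrist5.png

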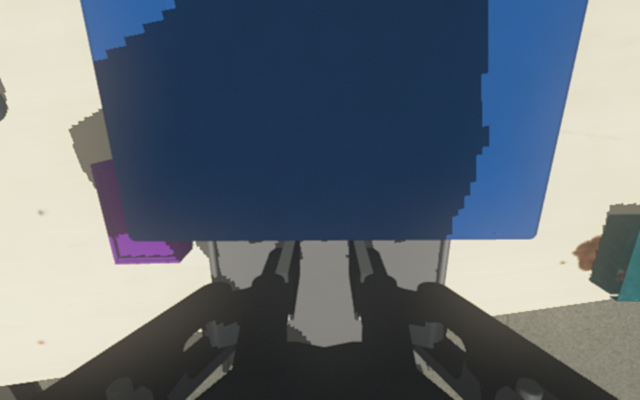

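The box is no longer on the shelf and there's no pushing force, so it appears to have dropped in. I'll retreat and inspect the flap.

arm_command --increments '[[[0, 0, 0], [-15, 2.4, 2], 0.7], [[0, 0, 0], [-40, 6.4, 2], 0.7], [[0, 0, 0], [-70, 11, 2], 0.7], [[0, 0, 0], [-95, 15, 2], 0.7], [[0, 0, 0], [-115, 18, 2], 0.7]]'

```text
clock: 10.75
position: [376.4, 12.0, 109.4]
ee_rot: [-0.704, 0.061, 0.706, 0.054]
contact_force: [-0.1, 0.9, 0.3]
gripper_width: 25.7
```

arm_command --increments '[[[0, 0, 0], [0, 0, 5], 0.7], [[0, 0, 0], [0, 0, 5], 0.7], [[0, 0, 0], [0, 0, 5], 0.7], [[0, 0, 0], [0, 0, 5], 0.7], [[0, 0, 0], [0, 0, 5], 0.7]]'

```text
clock: 11.25
position: [377.0, 12.0, 114.3]
ee_rot: [-0.704, 0.061, 0.706, 0.054]
contact_force: [-0.5, -0.2, -0.6]
gripper_width: 25.5
```

```bash
python3 - <<'E'
from m import *
C,im,d=grab('wrist'); s=readout.read_state();print(s['clock'],s['position'].round(1),s['contact_force'].round(1))
P=pts(C,d); o=np.array([525.3,-13.9,0]); a=np.radians(-9.3); Q=(P-o)@np.array([[np.cos(a),-np.sin(a),0],[np.sin(a),np.cos(a),0],[0,0,1]])
h=cv2.cvtColor(im,cv2.COLOR_BGR2HSV).astype(int)
g=(d>0)&(abs(Q[...,1])<28)&(Q[...,0]>-5)&(Q[...,0]<130)&(Q[...,2]>60)&(Q[...,2]<146)
rep('in opening (drop frame)',Q,g)
for z in range(98,146,6):
    q=Q[g&(abs(Q[...,2]-z)<3)]
    if len(q):print(z,len(q),np.median(q[:,0]).round(1))
C,im2,d2=grab('side');P2=pts(C,d2)
for nm,c,(x0,y0,x1,y1) in (('tin',30,(340,140,370,170)),('bb',60,(272,265,297,298))):
    m=np.zeros(d2.shape,bool);m[y0:y1,x0:x1]=1
    if nm=='tin': rect('tin',P2[m&(d2>0)&(abs(P2[...,2]-30)<6)])
    else: rep('bb',P2,m&(P2[...,2]>40))
cv2.imwrite('pics/wrist6.png',im)
E
```

```text
11.3 [376.8  11.9 114.2] [ 0.6  0.3 -0.4]
  return _methods._mean(a, axis=axis, dtype=dtype,
  ret = um.true_divide(
Traceback (most recent call last):
  File "m.py", line 5, in rep
    p=P[m]; print(nm,m.sum(),'med',np.median(p,0).round(1),'lo',np.percentile(p,3,axis=0).round(1),'hi',np.percentile(p,97,axis=0).round(1))
                                                                ~~~~~~~~~~~~~^^^^^^^^^^^^
IndexError: index -1 is out of bounds for axis 0 with size 0
```

The flap is out of view from here, so I'll tilt the tool to look at it.

arm_command --increments '[[[0, -6, 0], [10, 0, 10], 0.7], [[0, -12, 0], [20, 0, 20], 0.7], [[0, -18, 0], [30, 0, 30], 0.7], [[0, -24, 0], [35, 0, 40], 0.7], [[0, -28, 0], [35, 0, 50], 0.7]]'

```text
clock: 11.8
position: [419.9, 10.2, 181.0]
ee_rot: [0.848, -0.045, -0.523, -0.068]
contact_force: [-1.6, 1.4, -1.9]
gripper_width: 25.5
```

```bash
cat > f.py <<'E'
from m import *
C,im,d=grab('wrist'); cv2.imwrite('pics/wrist6.png',im); s=readout.read_state();print(s['clock'],s['position'].round(1),s['contact_force'].round(1))
P=pts(C,d); o=np.array([525.3,-13.9,0]); a=np.radians(-9.3); Q=(P-o)@np.array([[np.cos(a),-np.sin(a),0],[np.sin(a),np.cos(a),0],[0,0,1]])
g=(d>0)&(abs(Q[...,1])<28)&(Q[...,0]>-8)&(Q[...,0]<130)&(Q[...,2]>60)&(Q[...,2]<158)
for z in range(80,158,6):
    q=Q[g&(abs(Q[...,2]-z)<3)]
    if len(q):print(z,len(q),np.median(q[:,0]).round(1))
C,im2,d2=grab('side');P2=pts(C,d2)
m=np.zeros(d2.shape,bool);m[140:170,340:370]=1;rect('tin',P2[m&(d2>0)&(abs(P2[...,2]-30)<6)])
m[:]=0;m[265:298,272:297]=1;rep('bb',P2,m&(P2[...,2]>40))
C,im3,d3=grab('scene');z=np.load('scene0.npz');df=cv2.absdiff(im3,z['im']).max(2)[250:290,412:436];print('brown bottle diff',df.mean(),df.max())
E
python3 f.py
```

```text
11.85 [421.7  11.1 185.4] [-0.4 -0.7  3.8]
92 30 0.1
98 1128 0.4
104 36 5.2
110 199 4.9
116 250 5.0
122 266 5.0
128 283 5.0
134 102 5.0
146 160 -1.9
152 492 -0.4
tin n 327 c [ 395.8 -291.5] size [108.5  68. ] ang 79.6 z 28.2
bb 171 med [610.6 252.   61.5] lo [597.1 237.5  40.9] hi [625.6 259.8  80.9]
brown bottle diff 2.421875 29
```

View pics/wrist6.png

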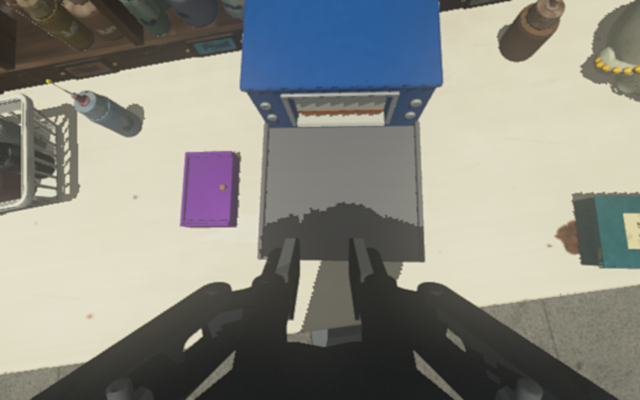

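The flap plane stands upright at x≈5 mm at every height, with the orange edge at (342,111) just above the sill, so it is shut. The shelf is empty, the tin and bottles haven't moved, and the gripper is clear. Handing in.

```bash
python3 -c "
from bench import arm
print(arm.job_done())"
```

```text
the job is handed in; nothing more can be done
None
```

I put the plywood pin box into the blue drop box and handed the job in at about 12 s of the 51 s allowed. The hand-in reported no verdict. I never saw the box inside after it dropped.

I gripped it across its 54 mm width and set it flat and lengthwise on the shelf at about x = -61 mm, y = +3 mm in the drop box frame, with the flap shut. Then I pushed it straight in from behind with the part-closed fingers.

**Last checks**
- **Pin box:** it was gone from the shelf, with no force left on the fingers. That it lies at rest inside is inferred from this and from the shut flap.
- **Flap:** depth readings put it upright at x ≈ 5 mm at every height, so it is shut.
- **Bystanders:** the teal tin and blue bottle read within about 3 mm of their start positions. For the brown bottle I only compared pictures, which showed almost no change.
- **Gripper:** clear of everything.

**Checks that disagreed or failed**
- **Camera heights:** they read up to about 3 mm low at the work surface.
- **Side and scene cameras:** they differed by about 10 mm on the box's y, so I used the wrist view for the grasp.
- **Box height in transit:** one reading of the carried box was too low because my mask clipped its top. A second look showed it flat and not slipping.
- **First flap check:** it failed because the flap was out of view, so I tilted the tool and repeated it.

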